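# Put the lab containers back on their drip trays

## Robot

A 7-joint arm with a two-finger parallel gripper is mounted at the origin on a cart in front of the work surface, level with it; the furniture and walls round the work are solid. World frame = base frame: x ahead of the robot, y to its left, z up, the work surface at z = 0. Lengths are in m, angles in rad, forces in N, time in s.
With the tool pointing down it reaches from about 0.4 to 0.875 m from the base axis. Payload 19.3 kg.
Tool frame: the origin (TCP) lies midway between the tips of the shut fingers; the grasp point (between the pads) lies 19 mm behind it; z points along the fingers, y is the line along which they close (so a half turn about z gives the same grasp; the last joint's range is limited). The gripper opens to 85 mm and grips with 20 to 120 N. Pads are 22 mm wide; open, the fingers measure 114 mm over their backs; the gripper's body (76 mm by 85 mm) begins 54 mm behind the grasp point. The pads swing forward as they close: fully open they stand 13 mm farther back than shut.
Start: joints at [-1.262, 0.521, -0.036, 1.599, 0.021, 1.021, -0.113], TCP at [0.231, 0.581, 0.231] pointing down, gripper open.
Joint ranges: [-2.91, 2.91], [-0.3, 2.13], [-1.5, 1.42], [0.17, 2.43], [-1.26, 4.41], [0.16, 1.93], [-2.52, 2.52]. Speed limits (rad/s): [1.89, 1.89, 2.39, 2.39, 3.01, 3.01, 3.01].

## Interface

Orientations are given as [roll, pitch, yaw] about the fixed x, y, z axes, in that order (R = Rz(yaw) Ry(pitch) Rx(roll)).
In Python, from workcell import * gives the robot as it stands.
- The arm moves only by the shell command python3 -m creep 'ROWS' [FORCE]. ROWS is JSON, a list that holds one entry, the list of rows, each a list of 7 numbers: the closure, from -1 (fully open) to 1 (shut), then the shift along the tool's x, y, z in m, then the turn, a rotation vector about the tool's x, y, z in degrees. A call has 1 to 10 rows; each row shifts and turns the commanded pose from where the row before left it, along the tool's axes as they then stand; what a row does not reach is not made up. A row lasts 1/10 s, in which the tool goes at most 50 mm and 8.59 degrees, less where a joint would pass 70% of its speed; a pose out of reach is approached as far as the arm can. A call is refused whole if a number of a shift passes 0.05 or a number of a turn 8.59, either way. A call with a gripper value outside its range is refused whole. The fingers move at their own pace and stop on an object; FORCE is the grip in N (left out, the last holds). Time passes only in rows, so rows that do not move let the fingers close. It gives the time, the measured TCP pose, the force, the opening and the grip force at its end, in the units of the state.
- observe(): the state, without advancing time (a new reading comes with each control period).
- grab_frame(name): name is "side" or "top" or "wrist"; returns a dict with "image" (480x640x3 uint8, red, green, blue), "range_z" (480x640 float32, m along the optical axis (not along the pixel's ray), 0 where there is no reading), "fx", "fy", "cx", "cy" (pixels), "R" (3x3) and "t" (3): a world point X has camera coordinates R X + t; the wrist camera has in their place "T_tool_cam" (4x4, takes a point from camera to tool coordinates, whose origin is the TCP and whose axes are the flange's). Camera axes: x right, y down, z forward; pixel columns grow to the right and rows downward; lengths in m; the calibration is good to about 2 mm. A picture is of the moment at which its call begins: read the wrist's pose just before it.
- job_done(): hands the job in; it is judged then, once.
Trained networks look in a picture, given as the dict that the camera call returned (one of the last four; its "shot" number tells which), for a name from the list of things; names that differ only in an ending like _2 or _b are one class to them, and where a whole thing is asked for, a point or a joint stands for the part that bears it (a point fixed in the world has none). Each returns a list of dicts, best first, with "confidence" (0 to 1); they miss things now and then, are a little off and sometimes report something else, mostly with a low value. They report only what shows in the picture. A call takes as long as a camera call. They do not tell look-alikes from the thing itself.
- find_in(picture, thing): "extent" ([centre column, centre row, width, height] in pixels, round what is visible of it).
- outline_of(picture, thing): "region" (480x640 bool, what is visible of it) and "extent" ([centre column, centre row, width, height] in pixels, round what is visible of it).
- tip_of(picture, thing): "position" ([column, row] in pixels: a listed point, or the origin of a listed thing).
The state is a dict: "clock": time; "qpos": joint angles; "qd": joint speeds; "joint_efforts": joint torques, N m; "position": TCP position; "tool_rot": TCP orientation; "force": force on the tool from outside, world axes, zero at the start; "moment": the same for the moment, N m; "grip_width": finger opening in m; "finger_force": force on a finger pad.
Only numpy, scipy, OpenCV 4.12 (cv2) and the standard library are available. Lean on these libraries where they do the work, as an engineer would, in place of code of your own. Each camera call takes 0.05 s, during which the arm holds its last target. There are 200 camera calls.

## Task

Put each of the four containers (the round blue-capped bottle, the white-capped jar, the small dropper bottle and the flat oblong bottle) on its own drip tray: the one whose recess has the shape of its foot and is just a little larger. Set them down upright and flat on the recess floor without dropping or tipping them, and leave the empty beaker and the small measuring cylinder among them where they stand.

Things in the scene. Friction and masses are not known exactly. Their poses are not given: they have to be found in the camera images.
- bottle_mid (a point): Round clear glass bottle with a broad blue screw cap, 66 mm in diameter, 136 mm high, about 0.32 kg, standing on the table. The point is its centre, half-way up (68 mm above its foot); z runs up along its axis. The cap is 54 mm in diameter and takes up the top 33 mm; it does not turn. (The larger flat-sided bottle with a blue cap at the very back of the table is not part of the job.)
- jar_mid (a point): Short round plastic jar, grey-white body with a dark-banded label, white screw cap, 44 mm in diameter (body and cap alike), 78 mm high, about 0.06 kg. The point is its centre, half-way up (39 mm above its foot); z runs up along its axis.
- dropper_mid (a point): Small round brown dropper bottle, black collar and orange rubber bulb, 25 mm in diameter up to 57 mm, collar 22 mm in diameter from 57 to 66 mm, bulb 12 mm in diameter above; 88 mm high in all, about 0.03 kg. The point is its centre, half-way up (44 mm above its foot); z runs up along its axis.
- flat_flask_mid (a point): Flat oblong clear bottle with a thick silver-grey block cap, foot 24 mm (its x) by 60 mm (its y), 84 mm high, about 0.11 kg. The cap is the top 33 mm, 26 mm (x) by 62 mm (y). The point is its centre, half-way up (42 mm above its foot); x runs across its short side, y along its long side, z up.
- tray_a_floor (a point): Low grey plastic drip tray with a black floor, fixed to the table, 10 mm high, round, 96 mm across, with a round recess 80 mm in diameter. Its rim is 8 mm wide and stands 6 mm above the floor of the recess. The point is the centre of the recess floor, 4 mm above the table; z is up.
- tray_b_floor (a point): Low grey plastic drip tray with a black floor, fixed to the table, 10 mm high, round, 74 mm across, with a round recess 58 mm in diameter. Its rim is 8 mm wide and stands 6 mm above the floor of the recess. The point is the centre of the recess floor, 4 mm above the table; z is up.
- tray_c_floor (a point): Low grey plastic drip tray with a black floor, fixed to the table, 10 mm high, round, 55 mm across, with a round recess 39 mm in diameter. Its rim is 8 mm wide and stands 6 mm above the floor of the recess. The point is the centre of the recess floor, 4 mm above the table; z is up.
- tray_d_floor (a point): Low grey plastic drip tray with a black floor, fixed to the table, 10 mm high, oblong, 56 mm (x) by 92 mm (y), with an oblong recess 40 mm (x) by 76 mm (y). Its rim is 8 mm wide and stands 6 mm above the floor of the recess. The point is the centre of the recess floor, 4 mm above the table; z is up, x across its short side, y along its long side.
- beaker: Empty clear glass beaker, about 70 mm across, 94 mm high, standing loose among the work (not the fixed one with test tubes in it, farther back on the right); to be left alone. The point is the centre of its underside.
- cylinder: Small clear glass measuring cylinder, foot 36 mm across, tube 20 mm across with a pouring lip, 108 mm high, standing loose among the work; to be left alone. The point is the centre of its underside.
There are look-alikes about, which are no part of the job. Leave any orange look-alike of the part that bears tray_b_floor alone. What is shaped like the part that bears jar_mid but orange is not meant.

How it is judged:
At the end, for the whole second after the job is handed in: Each container is released, at rest, upright (0.06 rad), within 12 mm of the recess centre and 3 mm of floor height in its tray: bottle in the 80 mm recess, jar 58 mm, dropper bottle 39 mm, flat bottle in the oblong one (parallel within 0.3 rad) (horizontal distance between bottle_mid and tray_a_floor below 0.012 m and z of bottle_mid in the frame of tray_a_floor between 0.065 and 0.071 m and angle between each of bottle_mid, jar_mid, dropper_mid, flat_flask_mid's own z axis and vertical below 0.06 rad and linear speed of each of bottle, jar, dropper, flat_flask below 0.02 m/s and contact force between each of bottle, jar, dropper, flat_flask and the arm below 0.01 N and contact force between each of bottle, jar, dropper, flat_flask and the fingers below 0.01 N and horizontal distance between jar_mid and tray_b_floor below 0.012 m and z of jar_mid in the frame of tray_b_floor between 0.036 and 0.042 m and horizontal distance between dropper_mid and tray_c_floor below 0.012 m and z of dropper_mid in the frame of tray_c_floor between 0.041 and 0.047 m and horizontal distance between flat_flask_mid and tray_d_floor below 0.012 m and z of flat_flask_mid in the frame of tray_d_floor between 0.039 and 0.045 m and angle between the y axis of flat_flask_mid and the y axis of tray_d_floor, either way round below 0.3 rad); the robot touches nothing.
It fails at once if one of the four containers is tipped over (angle between any of bottle_mid, jar_mid, dropper_mid, flat_flask_mid's own z axis and vertical above 0.6 rad).
It fails at once if a container is let go more than 5 cm above the table ((height (world z) of bottle_mid above 0.118 m and contact force between bottle and the fingers below 0.01 N and contact force between bottle and the arm below 0.01 N) or (height (world z) of jar_mid above 0.089 m and contact force between jar and the fingers below 0.01 N and contact force between jar and the arm below 0.01 N) or (height (world z) of dropper_mid above 0.094 m and contact force between dropper and the fingers below 0.01 N and contact force between dropper and the arm below 0.01 N) or (height (world z) of flat_flask_mid above 0.092 m and contact force between flat_flask and the fingers below 0.01 N and contact force between flat_flask and the arm below 0.01 N)).
It fails at once if the beaker or the measuring cylinder is pushed more than 3 cm or knocked over (distance of any of beaker, cylinder from where it was at the start of the episode above 0.03 m or angle between any of beaker, cylinder's own z axis and vertical above 0.5 rad).
It also fails if it takes over 125 s, if anything falls off the work surface, if the arm or the gripper's body presses on something with over 40 N, if the wrist force passes 120 N, or if a joint passes its speed limit or range.

## Working session

There is one attempt and no reset: what is moved stays moved. The work goes in short steps, Python scripts to look and compute and a shell command to move; the robot and the scene stay as the last step left them, time stands still between calls to the robot, and variables do not carry over. Pictures are saved under pics/ and viewed, at most 14 in all, crops included, and the job is handed in when it is done.

```bash
mkdir -p pics
cat > h.py <<'E'
from workcell import *
import numpy as np, cv2
def world(p,c,r,z=None):
    """pixel -> world: by depth, or on plane z"""
    R,t=np.array(p["R"]),np.array(p["t"])
    d=np.array([(c-p["cx"])/p["fx"],(r-p["cy"])/p["fy"],1.0])
    o=-R.T@t; w=R.T@d
    s=p["range_z"][int(round(r)),int(round(c))] if z is None else (z-o[2])/w[2]
    return o+s*w
def save(p,n): cv2.imwrite(f"pics/{n}.png",cv2.cvtColor(p["image"],cv2.COLOR_RGB2BGR))
E
python3 - <<'E'
from h import *
Z=dict(bottle_mid=.068,jar_mid=.039,dropper_mid=.044,flat_flask_mid=.042,tray_a_floor=.004,tray_b_floor=.004,tray_c_floor=.004,tray_d_floor=.004,beaker=0,cylinder=0)
for cam in("top","side"):
    p=grab_frame(cam); save(p,cam)
    print(cam,"cam at",(-np.array(p["R"]).T@np.array(p["t"])).round(3))
    for n,z in Z.items():
        for d in tip_of(p,n)[:4]:
            c,r=d["position"]; print(n,round(d["confidence"],2),[round(c),round(r)],world(p,c,r,z).round(3))
s=observe();print(s)
E
```

```text
top cam at [0.397 0.021 1.335]
bottle_mid 0.79 [454, 300] [ 0.404 -0.287  0.068]
jar_mid 0.93 [177, 254] [0.519 0.387 0.039]
jar_mid 0.71 [144, 245] [0.543 0.469 0.039]
dropper_mid 0.54 [491, 244] [ 0.539 -0.39   0.044]
flat_flask_mid 0.71 [283, 279] [0.455 0.123 0.042]
flat_flask_mid 0.32 [250, 218] [0.609 0.207 0.042]
tray_a_floor 0.79 [248, 218] [0.615 0.217 0.004]
tray_a_floor 0.43 [488, 240] [ 0.554 -0.395  0.004]
tray_b_floor 0.87 [284, 165] [0.753 0.124 0.004]
tray_b_floor 0.68 [335, 193] [ 0.678 -0.007  0.004]
tray_c_floor 0.54 [366, 281] [ 0.451 -0.083  0.004]
tray_d_floor 0.97 [225, 301] [0.403 0.273 0.004]
tray_d_floor 0.32 [248, 218] [0.615 0.218 0.004]
tray_d_floor 0.27 [334, 196] [ 0.67  -0.003  0.004]
beaker 0.95 [235, 254] [0.522 0.25  0.   ]
beaker 0.56 [179, 253] [0.525 0.393 0.   ]
cylinder 0.72 [423, 256] [ 0.514 -0.228  0.   ]
side cam at [ 0.227 -0.878  0.924]
bottle_mid 0.81 [308, 366] [ 0.397 -0.283  0.068]
bottle_mid 0.55 [277, 235] [0.445 0.099 0.068]
jar_mid 0.93 [275, 174] [0.52  0.391 0.039]
jar_mid 0.63 [276, 158] [0.545 0.467 0.039]
tray_a_floor 0.84 [3
[... 386 characters left out ...]
s': array([-1.2621864 ,  0.5214275 , -0.03630097,  1.59950103,  0.02119709,
        1.02109162, -0.11278912]), 'qd': array([ 3.15078676e-05,  2.68527522e-04,  1.34172129e-03, -9.80357860e-04,
       -5.01011751e-04, -8.34014055e-04, -1.39748338e-03]), 'joint_efforts': array([ 2.89167976e-03, -9.26876163e+01,  1.97951540e+00, -3.70243549e+01,
        1.81258743e-02,  1.87073711e-03, -3.30914440e-05]), 'position': array([0.23115266, 0.58067427, 0.23127325]), 'tool_rot': array([-3.14154954e+00, -8.82599124e-07,  2.76275002e+00]), 'force': array([0.73161454, 0.31392641, 0.32285572]), 'moment': array([ 0.0345846 , -0.01323467,  0.02020573]), 'finger_force': 0.0, 'grip_width': 0.08508518286929902}
```

View pics/top.png

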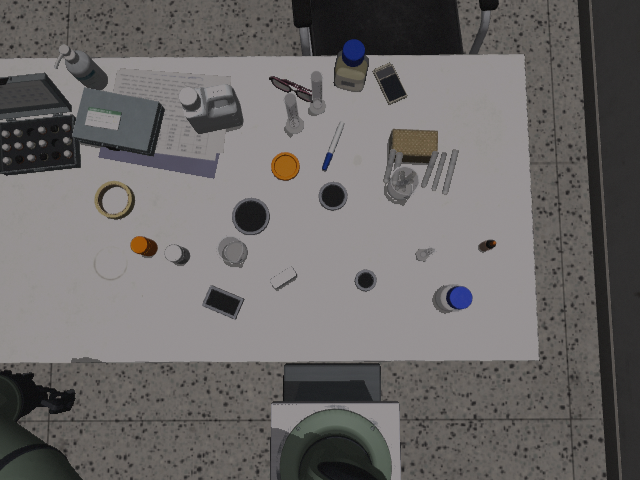

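View pics/side.png

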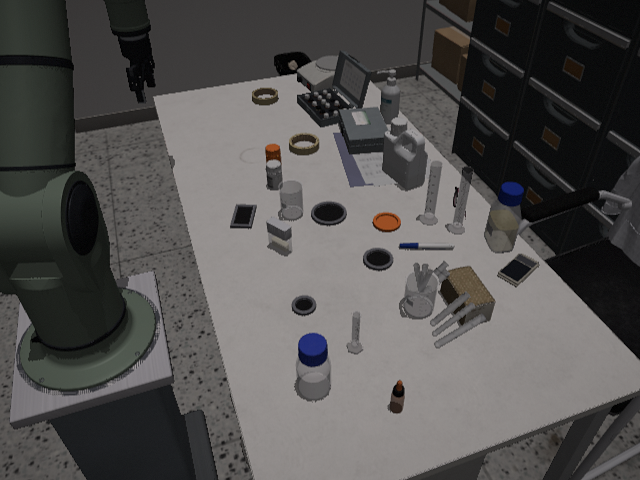

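Run:
```python
from h import *
p=grab_frame("top")
H=dict(flat_flask_mid=.084,tray_a_floor=.010,tray_b_floor=.010,tray_c_floor=.010,tray_d_floor=.010)
for n,z in H.items():
    for d in outline_of(p,n)[:3]:
        cs=cv2.findContours(d["region"].astype(np.uint8),cv2.RETR_EXTERNAL,cv2.CHAIN_APPROX_NONE)[0]
        q=max(cs,key=len)[:,0]; W=np.array([world(p,c,r,z)[:2] for c,r in q],np.float32)
        (cx,cy),(w,h),a=cv2.minAreaRect(W*1000)
        print(n,round(d["confidence"],2),np.round(d["extent"]),"ctr",round(cx),round(cy),"size",round(w),round(h),"long axis deg from +x",round(a if w>h else a+90,1))
im=cv2.cvtColor(p["image"],cv2.COLOR_RGB2BGR)[140:320,115:375]
cv2.imwrite("pics/crop.png",cv2.resize(im,None,fx=3,fy=3,interpolation=cv2.INTER_CUBIC))
```

```text
flat_flask_mid 0.72 [283. 280.  25.  19.] ctr 457 119 size 31 64 long axis deg from +x 123.5
tray_a_floor 0.84 [250. 219.  39.  34.] ctr 618 210 size 95 93 long axis deg from +x 89.7
tray_b_floor 0.71 [286. 165.  31.  33.] ctr 748 123 size 70 69 long axis deg from +x 56.8
tray_b_floor 0.59 [331. 197.  26.  26.] ctr 670 2 size 67 70 long axis deg from +x 179.6
tray_c_floor 0.69 [367. 279.  18.  25.] ctr 455 -80 size 50 53 long axis deg from +x 179.3
tray_d_floor 0.6 [223. 302.  41.  35.] ctr 402 277 size 94 57 long axis deg from +x 69.0
```

View pics/crop.png

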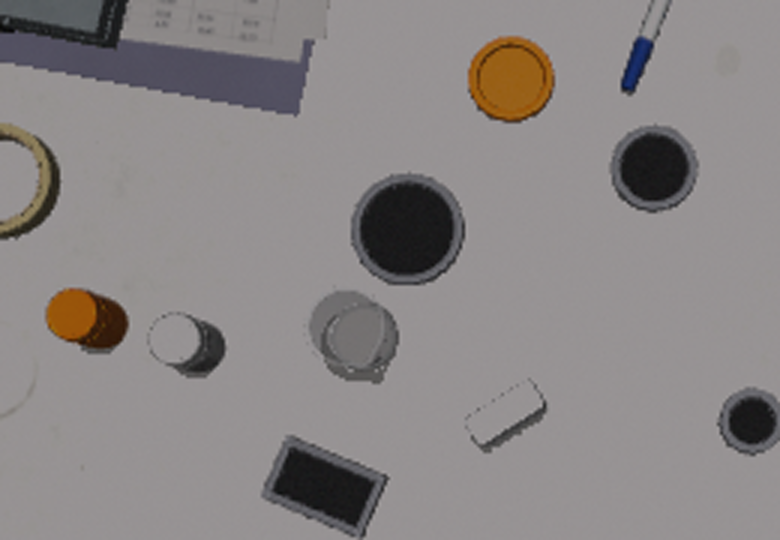

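White jar is (177,254) (the orange one at (144,245) is the look-alike); grey tray B is (333,196) (the orange one at (285,165) is the look-alike). The crop confirms both. First I turn to yaw 90°, so that tool x = world y and tool y = world x.

```bash
python3 -m creep '[[[-1,0,0,0,0,0,8.5],[-1,0,0,0,0,0,8.5],[-1,0,0,0,0,0,8.5],[-1,0,0,0,0,0,8.5],[-1,0,0,0,0,0,8.5],[-1,0,0,0,0,0,8.5],[-1,0,0,0,0,0,8.5],[-1,0,0,0,0,0,8.5],[-1,0,0,0,0,0,0.3],[-1,0,0,0,0,0,0]]]'
python3 -m creep '[[[-1,-0.028,0.042,0,0,0,0],[-1,-0.028,0.042,0,0,0,0],[-1,-0.028,0.042,0,0,0,0],[-1,-0.028,0.042,0,0,0,0],[-1,-0.028,0.042,0,0,0,0],[-1,-0.028,0.041,0,0,0,0],[-1,-0.024,0.038,0,0,0,0],[-1,0,0,0,0,0,0],[-1,0,0,0,0,0,0]]]'
cat >> h.py <<'E'
from scipy.spatial.transform import Rotation as Ro
def wrist():
    s=observe(); p=grab_frame("wrist")
    T=np.eye(4); T[:3,:3]=Ro.from_euler("xyz",s["tool_rot"]).as_matrix(); T[:3,3]=s["position"]
    M=np.linalg.inv(T@np.array(p["T_tool_cam"])); p["R"],p["t"]=M[:3,:3],M[:3,3]
    return s,p
def rect(p,d,z):
    cs=cv2.findContours(d["region"].astype(np.uint8),cv2.RETR_EXTERNAL,cv2.CHAIN_APPROX_NONE)[0]
    q=max(cs,key=len)[:,0]; W=np.array([world(p,c,r,z)[:2]*1000 for c,r in q],np.float32)
    (cx,cy),(w,h),a=cv2.minAreaRect(W)
    return f"ctr {cx:.0f},{cy:.0f} size {w:.0f}x{h:.0f} long axis {(a if w>h else a+90):.1f}"
def look(n,zmid,ztop):
    s,p=wrist(); print("tcp",s["position"].round(4),"yaw",np.degrees(s["tool_rot"]).round(1),"t",s["clock"])
    for d in tip_of(p,n)[:3]:
        c,r=d["position"]; print("tip",round(d["confidence"],2),[round(c),round(r)],world(p,c,r,zmid).round(4))
    for d in outline_of(p,n)[:2]: print("outline",round(d["confidence"],2),np.round(d["extent"]),rect(p,d,ztop))
    return s,p
def topblob(p,zlo,zhi,xy,rad=.07):
    """centre of the depth points between two heights near xy"""
    v,u=np.nonzero(p["range_z"]>0); s=p["range_z"][v,u]
    C=np.c_[(u-p["cx"])/p["fx"]*s,(v-p["cy"])/p["fy"]*s,s]
    X=(C-p["t"])@p["R"]
    k=(X[:,2]>zlo)&(X[:,2]<zhi)&(np.hypot(*(X[:,:2]-xy).T)<rad)
    if k.sum()<20: print("blob none",k.sum());return
    (cx,cy),(w,h),a=cv2.minAreaRect((X[k,:2]*1000).astype(np.float32))
    print("blob",k.sum(),f"ctr {cx:.0f},{cy:.0f} size {w:.0f}x{h:.0f} long {(a if w>h else a+90):.1f} z {np.median(X[k,2]):.3f}")
E
python3 - <<'E'
from h import *
s,p=look("jar_mid",.039,.078); topblob(p,.07,.086,(.52,.39),.045); save(p,"w1"); print(np.array(p["T_tool_cam"]).round(3))
E
```

```text
clock: 2.4
position: [0.231, 0.5807, 0.2313]
tool_rot: [3.141, 0.0, 1.575]
force: [0.5, 0.3, 0.2]
grip_width: 0.0853
finger_force: 0.0
clock: 3.3
position: [0.519, 0.389, 0.2311]
tool_rot: [-3.141, 0.0, 1.572]
force: [-1.3, 1.1, -0.3]
grip_width: 0.0854
finger_force: 0.0
tcp [0.519  0.389  0.2311] yaw [-180.     0.    90.1] t 3.3
tip 0.8 [322, 206] [0.5187 0.3843 0.039 ]
outline 0.66 [322. 208.  50.  62.] ctr 518,395 size 54x41 long axis 88.8
outline 0.63 [350. 106.  53.  59.] ctr 538,471 size 41x42 long axis 90.1
blob 2009 ctr 517,388 size 42x42 long 109.5 z 0.077
[[ 0.001 -0.948 -0.319  0.081]
 [ 1.     0.001 -0.    -0.   ]
 [ 0.    -0.319  0.948 -0.142]
 [ 0.     0.     0.     1.   ]]
```

View pics/w1.png

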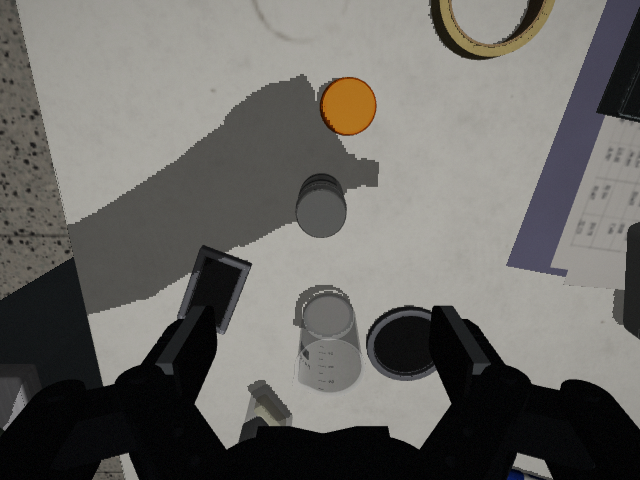

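The view shows the jar at (322,206), the orange look-alike at (348,106), the beaker at (328,340) and tray A at (405,342). The depth blob puts the jar at (0.5175, 0.388). I'll descend, grip and lift.

```bash
python3 -m creep '[[[-1,-0.001,-0.001,0.05,0,0,0],[-1,0,0,0.05,0,0,0],[-1,0,0,0.04,0,0,0],[-1,0,0,0.03,0,0,0],[-1,0,0,0.02,0,0,0],[-1,0,0,0.01,0,0,0],[-1,0,0,0,0,0,0]]]' 30
python3 -m creep '[[[1,0,0,0,0,0,0],[1,0,0,0,0,0,0],[1,0,0,0,0,0,0],[1,0,0,0,0,0,0],[1,0,0,0,0,0,0],[1,0,0,0,0,0,0],[1,0,0,0,0,0,0],[1,0,0,0,0,0,0]]]' 30
```

```text
clock: 4.15
position: [0.5162, 0.3893, 0.0305]
tool_rot: [-3.14, 0.001, 1.572]
force: [0.2, -0.1, -0.1]
grip_width: 0.0854
finger_force: 0.0
clock: 4.95
position: [0.5176, 0.3895, 0.0326]
tool_rot: [3.14, -0.001, 1.571]
force: [-1.2, -1.0, 8.7]
grip_width: 0.0419
finger_force: 29.4
```

```bash
python3 -m creep '[[[1,0,0,-0.02,0,0,0],[1,0,0,-0.04,0,0,0],[1,0,0,-0.05,0,0,0],[1,0,0,-0.04,0,0,0],[1,0,0,0,0,0,0]]]'
cat > trays.py <<'E'
from h import *
G=dict(a=(.617,.218,80),b=(.673,0,58),c=(.45,-.08,39),d=(.402,.274,76))
for cam in("top","side"):
    p=grab_frame(cam); im=cv2.imread(f"pics/{cam}.png")
    dark=(im.max(2)<60).astype(np.uint8)
    _,lab,st,ce=cv2.connectedComponentsWithStats(dark)
    for n,(x,y,D) in G.items():
        q=np.array(p["R"])@[x,y,.004]+p["t"]; u,v=p["fx"]*q[0]/q[2]+p["cx"],p["fy"]*q[1]/q[2]+p["cy"]
        l=lab[int(v),int(u)]
        if not l: print(cam,n,"none",u,v); continue
        print(cam,n,world(p,*ce[l],.004).round(4)[:2],rect(p,{"region":lab==l},.004),"want",D)
E
python3 trays.py
```

```text
clock: 5.45
position: [0.5193, 0.3903, 0.1876]
tool_rot: [3.135, -0.006, 1.57]
force: [-0.3, 1.0, -1.1]
grip_width: 0.0418
finger_force: 30.7
top a [0.6196 0.2117] ctr 619,212 size 78x77 long axis 0.4 want 80
top b [6.714e-01 1.000e-04] ctr 671,0 size 54x55 long axis 179.7 want 58
top c [ 0.4539 -0.0806] ctr 454,-82 size 38x35 long axis 89.7 want 39
top d [0.4012 0.2793] ctr 401,279 size 77x41 long axis 67.3 want 76
side a [0.6183 0.2167] ctr 618,217 size 78x79 long axis 159.6 want 80
side b [0.6702 0.0048] ctr 670,6 size 54x57 long axis 159.6 want 58
side c [ 0.4523 -0.0763] ctr 452,-76 size 36x38 long axis 159.7 want 39
side d [0.3989 0.2854] ctr 399,286 size 75x41 long axis 67.6 want 76
```

```bash
python3 -m creep '[[[1,-0.02,0.008,0,0,0,0],[1,-0.043,0.017,0,0,0,0],[1,-0.043,0.017,0,0,0,0],[1,-0.043,0.017,0,0,0,0],[1,-0.043,0.017,0,0,0,0],[1,-0.043,0.017,0,0,0,0],[1,-0.043,0.017,0,0,0,0],[1,-0.043,0.017,0,0,0,0],[1,-0.04,0.016,0,0,0,0],[1,-0.025,0.009,0,0,0,0]]]'
python3 -m creep '[[[1,0,0,0,0,0,0],[1,0,0,0,0,0,0]]]'
python3 - <<'E'
from h import *
s,p=look("tray_b_floor",.004,.01); save(p,"w2")
E
```

```text
clock: 6.55
position: [0.6691, -0.0011, 0.1798]
tool_rot: [-3.14, 0.001, 1.568]
force: [0.0, 0.2, -0.8]
grip_width: 0.042
finger_force: 30.6
clock: 6.75
position: [0.6684, 0.0027, 0.1799]
tool_rot: [-3.139, -0.0, 1.57]
force: [-0.5, 0.4, -0.1]
grip_width: 0.0419
finger_force: 30.7
tcp [0.6684 0.0027 0.1799] yaw [-179.9   -0.    89.9] t 6.75
tip 0.78 [325, 210] [ 6.705e-01 -6.000e-04  4.000e-03]
tip 0.71 [425, 52] [0.7469 0.1249 0.004 ]
outline 0.57 [426.  53.  98. 107.] ctr 747,122 size 72x74 long axis 180.0
```

View pics/w2.png

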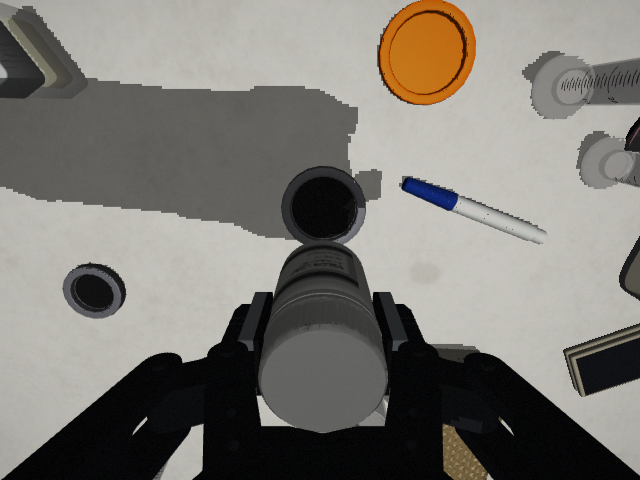

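The jar hangs upright, tray B is just ahead at (323,206), measured at (0.6705, 0.000). I'll lower it.

```bash
python3 -m creep '[[[1,-0.002,0.002,0.04,0,0,0],[1,0,0,0.04,0,0,0],[1,0,0,0.03,0,0,0],[1,0,0,0.015,0,0,0],[1,0,0,0.01,0,0,0],[1,0,0,0.005,0,0,0],[1,0,0,0,0,0,0],[1,0,0,0,0,0,0]]]'
```

```text
clock: 7.7
position: [0.6718, 0.001, 0.0425]
tool_rot: [3.14, -0.0, 1.571]
force: [0.6, 0.3, -1.5]
grip_width: 0.0418
finger_force: 30.6
```

```bash
python3 -m creep '[[[1,0,-0.001,0.003,0,0,0],[1,0,0,0.001,0,0,0],[1,0,0,0.001,0,0,0],[1,0,0,0,0,0,0]]]';python3 -m creep '[[[1,0,0,0.001,0,0,0],[1,0,0,0,0,0,0]]]'
```

```text
clock: 8.1
position: [0.6702, 0.0009, 0.0366]
tool_rot: [3.141, -0.0, 1.571]
force: [-1.1, 0.4, 2.4]
grip_width: 0.0421
finger_force: 30.8
clock: 8.3
position: [0.6704, 0.0009, 0.0365]
tool_rot: [3.141, -0.0, 1.571]
force: [-5.9, 1.0, 18.8]
grip_width: 0.0421
finger_force: 31.4
```

Seated on the floor. I'll ease off, open and rise.

```bash
python3 -m creep '[[[1,0,0,-0.001,0,0,0],[0.3,0,0,0,0,0,0],[0.1,0,0,0,0,0,0],[-0.3,0,0,0,0,0,0],[-0.6,0,0,0,0,0,0],[-1,0,0,0,0,0,0],[-1,0,0,0,0,0,0],[-1,0,0,0,0,0,0]]]'
python3 -m creep '[[[-1,0,0,-0.01,0,0,0],[-1,0,0,-0.03,0,0,0],[-1,0,0,-0.05,0,0,0],[-1,0,0,-0.05,0,0,0],[-1,0,0,-0.05,0,0,0],[-1,0,0,0,0,0,0]]]'
python3 - <<'E'
from h import *
s,p=look("jar_mid",.043,.082); topblob(p,.074,.092,(.67,0),.045)
E
```

```text
clock: 9.1
position: [0.6701, 0.001, 0.0362]
tool_rot: [-3.141, 0.0, 1.571]
force: [0.1, -0.4, 0.2]
grip_width: 0.0855
finger_force: 0.0
clock: 9.7
position: [0.6728, 0.0005, 0.2344]
tool_rot: [3.131, -0.001, 1.57]
force: [-0.0, 0.1, -0.8]
grip_width: 0.0852
finger_force: 0.0
tcp [6.728e-01 5.000e-04 2.344e-01] yaw [179.4  -0.   90. ] t 9.7
tip 0.96 [316, 203] [ 0.6688 -0.0007  0.043 ]
outline 0.87 [317. 208.  52.  65.] ctr 670,7 size 53x41 long axis 88.5
blob 2016 ctr 670,-0 size 41x42 long 91.3 z 0.081
```

Jar is placed. On to the dropper bottle: back in x first to keep clear of the test-tube beaker, then across in y.

```bash
python3 -m creep '[[[-1,0,-0.045,0,0,0,0],[-1,0,-0.045,0,0,0,0],[-1,-0.02,-0.042,0,0,0,0],[-1,-0.046,0,0,0,0,0],[-1,-0.046,0,0,0,0,0],[-1,-0.046,0,0,0,0,0],[-1,-0.046,0,0,0,0,0],[-1,-0.046,0,0,0,0,0],[-1,-0.046,0,0,0,0,0],[-1,-0.046,0,0,0,0,0]]]'
python3 -m creep '[[[-1,-0.04,0,0,0,0,0],[-1,-0.008,0,0,0,0,0],[-1,0,0,0,0,0,0],[-1,0,0,0,0,0,0]]]'
python3 - <<'E'
from h import *
s,p=look("dropper_mid",.044,.06); topblob(p,.03,.095,(.54,-.39),.035);topblob(p,.075,.095,(.54,-.39),.035); topblob(p,.052,.07,(.54,-.39),.035)
save(p,"w3")
E
```

```text
clock: 10.85
position: [0.5372, -0.3425, 0.2251]
tool_rot: [-3.14, -0.001, 1.571]
force: [1.5, 0.3, -0.2]
grip_width: 0.0851
finger_force: 0.0
clock: 11.25
position: [0.5381, -0.3877, 0.2254]
tool_rot: [-3.14, -0.001, 1.571]
force: [0.2, 0.7, -0.0]
grip_width: 0.0856
finger_force: 0.0
tcp [ 0.5381 -0.3877  0.2254] yaw [-1.799e+02 -1.000e-01  9.000e+01] t 11.25
tip 0.81 [322, 200] [ 0.5373 -0.3831  0.044 ]
outline 0.71 [320. 198.  27.  41.] ctr 537,-377 size 24x33 long axis 90.1
blob 741 ctr 537,-381 size 23x24 long 137.6 z 0.064
blob 147 ctr 537,-382 size 10x9 long 0.7 z 0.084
blob 385 ctr 536,-382 size 21x21 long 144.1 z 0.064
```

View pics/w3.png

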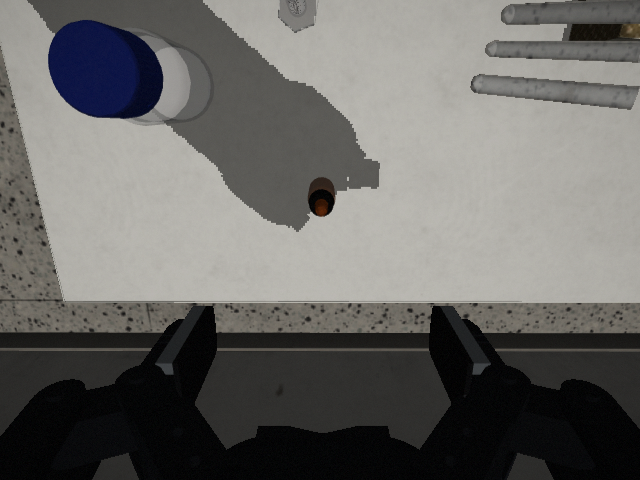

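Dropper at (321,197), measured at (0.537, -0.382); the bottle and cylinder are clear of the fingers.

```bash
python3 -m creep '[[[-1,0.006,-0.001,0.05,0,0,0],[-1,0,0,0.05,0,0,0],[-1,0,0,0.045,0,0,0],[-1,0,0,0.03,0,0,0],[-1,0,0,0.02,0,0,0],[-1,0,0,0.01,0,0,0],[-1,0,0,0,0,0,0]]]' 20
python3 -m creep '[[[0,0,0,0,0,0,0],[0.3,0,0,0,0,0,0],[1,0,0,0,0,0,0],[1,0,0,0,0,0,0],[1,0,0,0,0,0,0],[1,0,0,0,0,0,0],[1,0,0,0,0,0,0],[1,0,0,0,0,0,0],[1,0,0,0,0,0,0]]]' 20
```

```text
clock: 12.1
position: [0.5369, -0.3821, 0.0209]
tool_rot: [-3.14, -0.001, 1.572]
force: [-0.0, -0.3, -0.6]
grip_width: 0.0853
finger_force: 0.0
clock: 13.0
position: [0.5373, -0.3832, 0.0223]
tool_rot: [3.141, 0.0, 1.571]
force: [-1.4, 1.2, 6.1]
grip_width: 0.024
finger_force: 21.3
```

```bash
python3 -m creep '[[[1,0,0,-0.02,0,0,0],[1,0,0,-0.04,0,0,0],[1,0,0,-0.05,0,0,0],[1,0,0,-0.04,0,0,0],[1,0,0,0,0,0,0]]]'
python3 -m creep '[[[1,0.025,-0.006,0,0,0,0],[1,0.041,-0.012,0,0,0,0],[1,0.041,-0.012,0,0,0,0],[1,0.041,-0.012,0,0,0,0],[1,0.041,-0.012,0,0,0,0],[1,0.041,-0.012,0,0,0,0],[1,0.04,-0.011,0,0,0,0],[1,0.034,-0.008,0,0,0,0],[1,0,0,0,0,0,0],[1,0,0,0,0,0,0]]]'
python3 - <<'E'
from h import *
s,p=look("tray_c_floor",.004,.01); save(p,"w4")
E
```

```text
clock: 13.5
position: [0.5389, -0.3848, 0.1777]
tool_rot: [3.135, 0.004, 1.57]
force: [0.4, -1.1, -0.8]
grip_width: 0.0237
finger_force: 20.7
clock: 14.5
position: [0.4522, -0.0785, 0.1719]
tool_rot: [3.141, -0.0, 1.572]
force: [0.7, -0.3, -0.1]
grip_width: 0.0241
finger_force: 20.7
tcp [ 0.4522 -0.0785  0.1719] yaw [180.   -0.   90.1] t 14.5
tip 0.89 [323, 213] [ 0.4528 -0.0831  0.004 ]
outline 0.58 [322. 212.  66.  59.] ctr 452,-79 size 54x54 long axis 135.3
```

View pics/w4.png

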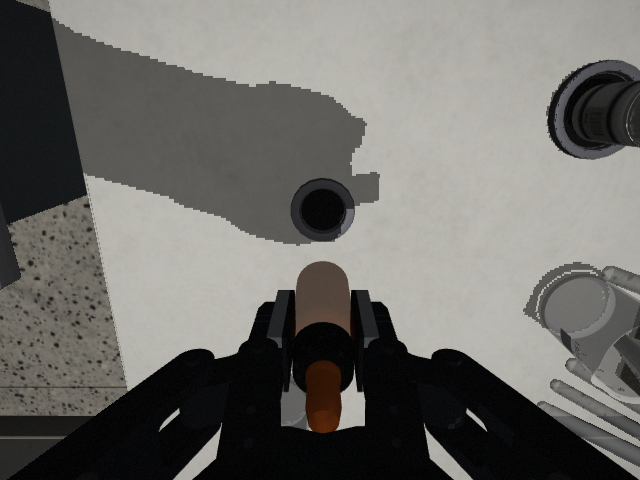

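Dropper hangs upright; tray C at (322,211) measures (0.4525, -0.080). Jar visibly stands inside tray B.

```bash
python3 -m creep '[[[1,-0.003,0.0005,0.04,0,0,0],[1,0,0,0.04,0,0,0],[1,0,0,0.03,0,0,0],[1,0,0,0.015,0,0,0],[1,0,0,0.01,0,0,0],[1,0,0,0.005,0,0,0],[1,0,0,0,0,0,0],[1,0,0,0,0,0,0]]]'
python3 -m creep '[[[1,0,0,0.002,0,0,0],[1,0,0,0.001,0,0,0],[1,0,0,0,0,0,0]]]'
```

```text
clock: 15.45
position: [0.453, -0.0822, 0.0323]
tool_rot: [3.141, 0.0, 1.57]
force: [0.3, -0.4, -0.0]
grip_width: 0.0239
finger_force: 20.7
clock: 15.75
position: [0.4527, -0.082, 0.0288]
tool_rot: [3.141, 0.0, 1.571]
force: [0.9, 0.4, 0.2]
grip_width: 0.0237
finger_force: 20.7
```

```bash
python3 -m creep '[[[1,0,0,0.001,0,0,0],[1,0,0,0.001,0,0,0],[1,0,0,0,0,0,0],[1,0,0,0,0,0,0]]]';python3 -m creep '[[[1,0,0,0.001,0,0,0],[1,0,0,0,0,0,0]]]'
```

```text
clock: 16.15
position: [0.4526, -0.0821, 0.0267]
tool_rot: [-3.142, 0.0, 1.571]
force: [0.9, 1.2, -0.3]
grip_width: 0.0242
finger_force: 20.7
clock: 16.35
position: [0.4527, -0.0821, 0.0261]
tool_rot: [3.141, -0.0, 1.571]
force: [-2.5, 0.5, 13.6]
grip_width: 0.0243
finger_force: 22.1
```

Contact. I'll release and rise.

```bash
python3 -m creep '[[[1,0,0,-0.001,0,0,0],[0.6,0,0,0,0,0,0],[0.4,0,0,0,0,0,0],[0.1,0,0,0,0,0,0],[-0.3,0,0,0,0,0,0],[-1,0,0,0,0,0,0],[-1,0,0,0,0,0,0],[-1,0,0,0,0,0,0],[-1,0,0,0,0,0,0]]]'
python3 -m creep '[[[-1,0,0,-0.01,0,0,0],[-1,0,0,-0.03,0,0,0],[-1,0,0,-0.05,0,0,0],[-1,0,0,-0.05,0,0,0],[-1,0,0,-0.05,0,0,0],[-1,0,0,-0.01,0,0,0],[-1,0,0,0,0,0,0]]]'
python3 - <<'E'
from h import *
s,p=look("dropper_mid",.048,.06); topblob(p,.078,.1,(.4525,-.08),.03); topblob(p,.05,.078,(.4525,-.08),.03)
E
```

```text
clock: 17.25
position: [0.4526, -0.0821, 0.0267]
tool_rot: [3.142, 0.0, 1.571]
force: [0.3, 0.4, 0.1]
grip_width: 0.0855
finger_force: 0.0
clock: 17.95
position: [0.4533, -0.0819, 0.2289]
tool_rot: [3.138, -0.001, 1.571]
force: [-1.3, -0.7, -0.4]
grip_width: 0.0854
finger_force: 0.0
tcp [ 0.4533 -0.0819  0.2289] yaw [179.8  -0.   90. ] t 17.95
tip 0.74 [320, 204] [ 0.4519 -0.0814  0.048 ]
outline 0.65 [320. 203.  27.  38.] ctr 452,-77 size 23x33 long axis 90.0
blob 147 ctr 453,-81 size 9x9 long 22.6 z 0.088
blob 430 ctr 453,-81 size 21x21 long 126.8 z 0.068
```

Dropper placed. Now the flat bottle.

```bash
python3 -m creep '[[[-1,0.041,0.001,0,0,0,0],[-1,0.041,0.001,0,0,0,0],[-1,0.041,0.001,0,0,0,0],[-1,0.04,0,0,0,0,0],[-1,0.04,0,0,0,0,0],[-1,0,0,0,0,0,-8.4],[-1,0,0,0,0,0,-8.4],[-1,0,0,0,0,0,-8.4],[-1,0,0,0,0,0,-8.3],[-1,0,0,0,0,0,0]]]'
python3 - <<'E'
from h import *
s,p=look("flat_flask_mid",.042,.084); topblob(p,.076,.092,(.457,.121),.05)
s,p2=wrist()
for d in outline_of(p2,"tray_d_floor")[:2]: print(d["confidence"],rect(p2,d,.01))
save(p,"w5")
E
```

```text
clock: 19.1
position: [0.4551, 0.1205, 0.2254]
tool_rot: [-3.139, -0.001, 2.158]
force: [-0.3, -0.7, -0.3]
grip_width: 0.0855
finger_force: 0.0
tcp [0.4551 0.1205 0.2254] yaw [-179.9   -0.   123.6] t 19.1
outline 0.56 [324. 209.  38.  88.] ctr 454,126 size 25x72 long axis 122.7
blob 2443 ctr 456,122 size 25x63 long 122.2 z 0.083
0.75 ctr 400,278 size 92x57 long axis 65.8
```

View pics/w5.png

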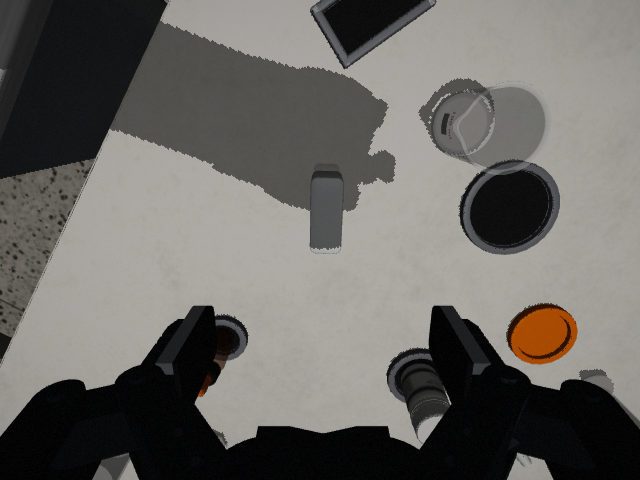

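Flask at (326,212), aligned with the fingers and measured at (0.456, 0.122), long axis 122.3°.

```bash
python3 -m creep '[[[-1,0.001,0.002,0.04,0,0,1.2],[-1,0,0,0.05,0,0,0],[-1,0,0,0.04,0,0,0],[-1,0,0,0.03,0,0,0],[-1,0,0,0.015,0,0,0],[-1,0,0,0.005,0,0,0],[-1,0,0,0,0,0,0]]]' 35
python3 -m creep '[[[0,0,0,0,0,0,0],[0.3,0,0,0,0,0,0],[1,0,0,0,0,0,0],[1,0,0,0,0,0,0],[1,0,0,0,0,0,0],[1,0,0,0,0,0,0],[1,0,0,0,0,0,0],[1,0,0,0,0,0,0],[1,0,0,0,0,0,0]]]' 35
```

```text
clock: 20.05
position: [0.4566, 0.1228, 0.0465]
tool_rot: [-3.141, 0.0, 2.133]
force: [0.7, 0.8, 0.1]
grip_width: 0.0853
finger_force: 0.0
clock: 20.95
position: [0.457, 0.123, 0.0472]
tool_rot: [3.141, 0.0, 2.134]
force: [-1.9, -0.2, 7.5]
grip_width: 0.0256
finger_force: 38.3
```

```bash
python3 -m creep '[[[1,0,0,-0.02,0,0,0],[1,0,0,-0.04,0,0,0],[1,0,0,-0.04,0,0,0],[1,0,0,-0.03,0,0,0],[1,0.02,0.004,0,0,0,0],[1,0.035,0.008,0,0,0,0],[1,0.035,0.008,0,0,0,0],[1,0.035,0.008,0,0,0,0],[1,0.025,0.005,0,0,0,0],[1,0.013,0.002,0,0,0,0]]]'
python3 -m creep '[[[1,0,0,0,0,0,7.9],[1,0,0,0,0,0,7.9],[1,0,0,0,0,0,7.9],[1,0,0,0,0,0,7.9],[1,0,0,0,0,0,7.9],[1,0,0,0,0,0,7.9],[1,0,0,0,0,0,7.9],[1,0,0,0,0,0,0],[1,0,0,0,0,0,0]]]'
python3 - <<'E'
from h import *
s,p=look("tray_d_floor",.004,.01); save(p,"w6")
E
```

```text
clock: 21.95
position: [0.3981, 0.2814, 0.1767]
tool_rot: [3.142, -0.0, 2.137]
force: [0.6, -1.5, -1.9]
grip_width: 0.0252
finger_force: 37.3
clock: 22.85
position: [0.3992, 0.2791, 0.1767]
tool_rot: [3.142, 0.0, 1.173]
force: [0.4, 0.4, -2.7]
grip_width: 0.0255
finger_force: 37.2
tcp [0.3992 0.2791 0.1767] yaw [180.    0.   67.2] t 22.85
tip 0.83 [322, 207] [0.3988 0.279  0.004 ]
tip 0.23 [586, 178] [0.6148 0.2159 0.004 ]
outline 0.57 [321. 203.  70.  99.] ctr 401,284 size 86x55 long axis 67.4
```

View pics/w6.png

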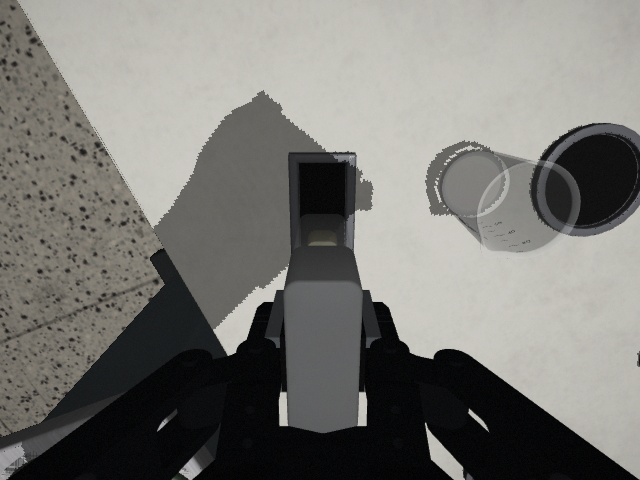

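Tray D (322,207) is parallel and concentric with the flask to within about 1 mm, so I'll lower it.

```bash
python3 -m creep '[[[1,0.001,0,0.03,0,0,0],[1,0,0,0.04,0,0,0],[1,0,0,0.025,0,0,0],[1,0,0,0.015,0,0,0],[1,0,0,0.008,0,0,0],[1,0,0,0.003,0,0,0],[1,0,0,0,0,0,0],[1,0,0,0,0,0,0]]]'
python3 -m creep '[[[1,0,0,0.001,0,0,0],[1,0,0,0.001,0,0,0],[1,0,0,0,0,0,0]]]'
```

```text
clock: 23.8
position: [0.4, 0.2806, 0.0564]
tool_rot: [3.141, -0.001, 1.17]
force: [-0.9, -0.1, -1.4]
grip_width: 0.025
finger_force: 37.2
clock: 24.1
position: [0.3996, 0.2804, 0.0538]
tool_rot: [3.142, -0.0, 1.169]
force: [-0.2, -0.3, -1.2]
grip_width: 0.025
finger_force: 37.2
```

```bash
python3 -m creep '[[[1,0,0,0.001,0,0,0],[1,0,0,0.001,0,0,0],[1,0,0,0,0,0,0],[1,0,0,0,0,0,0]]]';python3 -m creep '[[[1,0,0,0.001,0,0,0],[1,0,0,0,0,0,0]]]'
```

```text
clock: 24.5
position: [0.3996, 0.2803, 0.0517]
tool_rot: [-3.142, 0.0, 1.169]
force: [-0.6, 0.3, -2.0]
grip_width: 0.0251
finger_force: 37.2
clock: 24.7
position: [0.3997, 0.2803, 0.0511]
tool_rot: [-3.141, -0.0, 1.169]
force: [-3.8, -2.3, 13.4]
grip_width: 0.0252
finger_force: 39.1
```

```bash
python3 -m creep '[[[1,0,0,-0.001,0,0,0],[0.6,0,0,0,0,0,0],[0.4,0,0,0,0,0,0],[0.1,0,0,0,0,0,0],[-0.3,0,0,0,0,0,0],[-1,0,0,0,0,0,0],[-1,0,0,0,0,0,0],[-1,0,0,0,0,0,0],[-1,0,0,0,0,0,0]]]'
python3 -m creep '[[[-1,0,0,-0.01,0,0,0],[-1,0,0,-0.03,0,0,0],[-1,0,0,-0.05,0,0,0],[-1,0,0,-0.05,0,0,0],[-1,0,0,-0.05,0,0,0],[-1,0,0,-0.01,0,0,0],[-1,0,0,0,0,0,0]]]'
python3 - <<'E'
from h import *
s,p=look("flat_flask_mid",.046,.088); topblob(p,.08,.096,(.4,.28),.05)
E
```

```text
clock: 25.6
position: [0.3996, 0.2803, 0.0517]
tool_rot: [3.142, 0.0, 1.169]
force: [-1.1, -0.2, 0.1]
grip_width: 0.0854
finger_force: 0.0
clock: 26.3
position: [0.4001, 0.2808, 0.2539]
tool_rot: [3.141, -0.004, 1.169]
force: [0.2, 1.3, -0.8]
grip_width: 0.0854
finger_force: 0.0
tcp [0.4001 0.2808 0.2539] yaw [180.   -0.2  67. ] t 26.3
outline 0.93 [322. 205.  36.  84.] ctr 402,284 size 73x28 long axis 66.3
outline 0.71 [322. 191.  60.  90.] ctr 406,296 size 74x45 long axis 67.6
blob 2102 ctr 399,279 size 63x26 long 67.3 z 0.087
```

Flask placed. I'll turn back to yaw 90° and travel to the bottle, a little outward to stay within reach.

```bash
python3 -m creep '[[[-1,0,0,0,0,0,-7.7],[-1,0,0,0,0,0,-7.7],[-1,0,0,0,0,0,-7.6],[-1,-0.03,0.025,0,0,0,0],[-1,-0.045,0.025,0,0,0,0],[-1,-0.045,0.02,0,0,0,0],[-1,-0.045,0,0,0,0,0],[-1,-0.045,0,0,0,0,0],[-1,-0.045,0,0,0,0,0],[-1,-0.045,0,0,0,0,0]]]'
python3 -m creep '[[[-1,-0.045,0,0,0,0,0],[-1,-0.045,0,0,0,0,0],[-1,-0.045,0,0,0,0,0],[-1,-0.045,-0.02,0,0,0,0],[-1,-0.045,-0.025,0,0,0,0],[-1,-0.04,-0.025,0,0,0,0],[-1,0,0,0,0,0,0],[-1,0,0,0,0,0,0]]]'
python3 - <<'E'
from h import *
s,p=look("bottle_mid",.068,.136); topblob(p,.127,.147,(.4,-.285),.05);save(p,"w7")
E
```

```text
clock: 27.45
position: [0.4679, -0.0204, 0.2505]
tool_rot: [-3.139, 0.001, 1.571]
force: [0.8, -0.8, 0.9]
grip_width: 0.0856
finger_force: 0.0
clock: 28.25
position: [0.3985, -0.2827, 0.2507]
tool_rot: [-3.14, -0.001, 1.568]
force: [0.1, 1.1, 0.6]
grip_width: 0.0852
finger_force: 0.0
tcp [ 0.3985 -0.2827  0.2507] yaw [-179.9   -0.    89.8] t 28.25
outline 0.71 [331. 214.  78. 102.] ctr 405,-273 size 53x75 long axis 92.2
blob 3883 ctr 406,-286 size 52x51 long 64.4 z 0.135
```

View pics/w7.png

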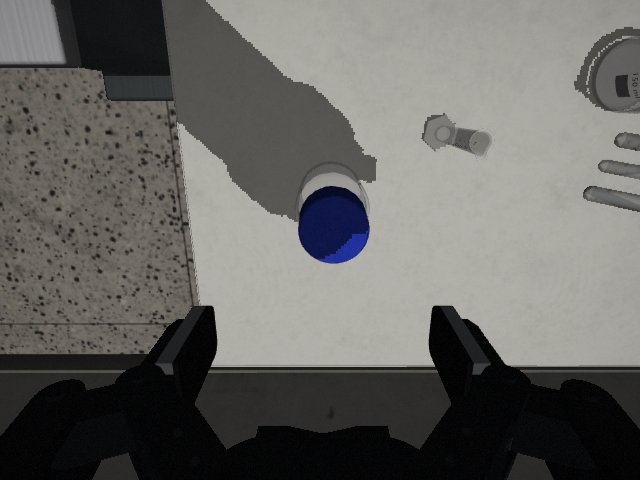

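Bottle cap at (334,225), measured at (0.406, -0.286). I'll grip it by the cap.

```bash
python3 -m creep '[[[-1,-0.003,0.007,0.03,0,0,0],[-1,0,0,0.04,0,0,0],[-1,0,0,0.035,0,0,0],[-1,0,0,0.025,0,0,0],[-1,0,0,0.015,0,0,0],[-1,0,0,0.009,0,0,0],[-1,0,0,0,0,0,0],[-1,0,0,0,0,0,0]]]' 60
python3 -m creep '[[[-0.3,0,0,0,0,0,0],[0,0,0,0,0,0,0],[0.3,0,0,0,0,0,0],[1,0,0,0,0,0,0],[1,0,0,0,0,0,0],[1,0,0,0,0,0,0],[1,0,0,0,0,0,0],[1,0,0,0,0,0,0]]]' 60
```

```text
clock: 29.2
position: [0.407, -0.285, 0.0982]
tool_rot: [3.141, 0.0, 1.571]
force: [0.3, -0.5, 0.2]
grip_width: 0.0853
finger_force: 0.0
clock: 30.0
position: [0.4069, -0.2853, 0.0985]
tool_rot: [3.14, 0.0, 1.571]
force: [-2.3, 1.3, 13.3]
grip_width: 0.0527
finger_force: 60.5
```

```bash
python3 -m creep '[[[1,0,0,-0.015,0,0,0],[1,0,0,-0.03,0,0,0],[1,0,0,-0.04,0,0,0],[1,0,0,-0.035,0,0,0],[1,0,0,-0.02,0,0,0],[1,0,0,0,0,0,0]]]'
python3 -m creep '[[[1,0.02,0.008,0,0,0,0],[1,0.035,0.015,0,0,0,0],[1,0.04,0.017,0,0,0,0],[1,0.04,0.017,0,0,0,0],[1,0.04,0.017,0,0,0,0],[1,0.04,0.017,0,0,0,0],[1,0.04,0.017,0,0,0,0],[1,0.04,0.017,0,0,0,0],[1,0.04,0.017,0,0,0,0],[1,0.04,0.017,0,0,0,0]]]'
python3 -m creep '[[[1,0.04,0.017,0,0,0,0],[1,0.035,0.015,0,0,0,0],[1,0.03,0.013,0,0,0,0],[1,0.018,0.008,0,0,0,0],[1,0,0,0,0,0,0],[1,0,0,0,0,0,0]]]'
python3 - <<'E'
from h import *
s,p=look("tray_a_floor",.004,.01); save(p,"w8")
for d in tip_of(p,"beaker")[:2]: print("beaker",d["confidence"],world(p,*d["position"],0).round(3))
E
```

```text
clock: 30.6
position: [0.4074, -0.2856, 0.2401]
tool_rot: [3.137, 0.001, 1.571]
force: [-0.1, -0.6, -3.5]
grip_width: 0.0527
finger_force: 64.0
clock: 31.6
position: [0.5655, 0.0917, 0.2364]
tool_rot: [-3.14, 0.0, 1.571]
force: [1.0, -0.6, -2.7]
grip_width: 0.0519
finger_force: 63.9
clock: 32.2
position: [0.6181, 0.2125, 0.2362]
tool_rot: [-3.14, 0.001, 1.571]
force: [-0.4, -0.6, -3.1]
grip_width: 0.0526
finger_force: 64.0
tcp [0.6181 0.2125 0.2362] yaw [-1.799e+02  1.000e-01  9.000e+01] t 32.2
tip 0.92 [320, 191] [0.6153 0.2131 0.004 ]
outline 0.67 [321. 178.  99.  65.] ctr 617,229 size 62x94 long axis 179.4
beaker 0.93 [0.525 0.247 0.   ]
```

View pics/w8.png

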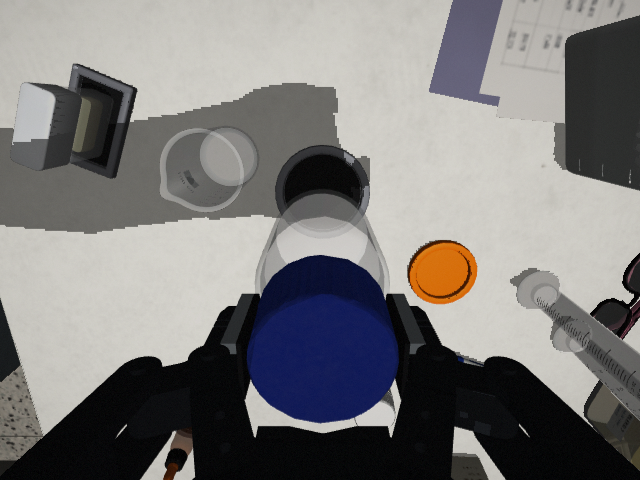

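Tray A at (321,192), measured (0.617, 0.212); the beaker stands clear on the left. I'll lower the bottle, and later open only part way because of the beaker.

```bash
python3 -m creep '[[[1,0,-0.001,0.03,0,0,0],[1,0,0,0.035,0,0,0],[1,0,0,0.03,0,0,0],[1,0,0,0.018,0,0,0],[1,0,0,0.01,0,0,0],[1,0,0,0.004,0,0,0],[1,0,0,0,0,0,0],[1,0,0,0,0,0,0]]]'
python3 -m creep '[[[1,0,0,0.002,0,0,0],[1,0,0,0.001,0,0,0],[1,0,0,0,0,0,0]]]'
```

```text
clock: 33.2
position: [0.6181, 0.2129, 0.1117]
tool_rot: [3.14, -0.001, 1.571]
force: [0.5, -0.2, -3.0]
grip_width: 0.0525
finger_force: 64.1
clock: 33.5
position: [0.6176, 0.2129, 0.1078]
tool_rot: [3.141, -0.0, 1.571]
force: [0.5, -0.5, -2.8]
grip_width: 0.052
finger_force: 64.1
```

```bash
python3 -m creep '[[[1,0,0,0.002,0,0,0],[1,0,0,0.001,0,0,0],[1,0,0,0.001,0,0,0],[1,0,0,0,0,0,0],[1,0,0,0,0,0,0]]]';python3 -m creep '[[[1,0,0,0.001,0,0,0],[1,0,0,0,0,0,0]]]'
```

```text
clock: 34.0
position: [0.6176, 0.2129, 0.1036]
tool_rot: [-3.142, 0.0, 1.571]
force: [0.8, -0.8, -2.7]
grip_width: 0.0527
finger_force: 64.1
clock: 34.2
position: [0.6177, 0.2129, 0.1027]
tool_rot: [3.141, -0.0, 1.571]
force: [0.9, -0.2, -3.0]
grip_width: 0.0527
finger_force: 64.3
```

```bash
python3 -m creep '[[[1,0,0,0.001,0,0,0],[1,0,0,0,0,0,0],[1,0,0,0,0,0,0]]]'
```

```text
clock: 34.5
position: [0.6178, 0.213, 0.1026]
tool_rot: [3.141, -0.001, 1.571]
force: [-4.2, -1.6, 12.5]
grip_width: 0.0524
finger_force: 65.9
```

Seated. I'll ease off, open part way, rise, then check.

```bash
python3 -m creep '[[[1,0,0,-0.001,0,0,0],[-0.2,0,0,0,0,0,0],[-0.3,0,0,0,0,0,0],[-0.4,0,0,0,0,0,0],[-0.5,0,0,0,0,0,0],[-0.6,0,0,0,0,0,0],[-0.6,0,0,0,0,0,0],[-0.6,0,0,0,0,0,0]]]'
python3 -m creep '[[[-0.6,0,0,-0.01,0,0,0],[-0.6,0,0,-0.03,0,0,0],[-0.6,0,0,-0.05,0,0,0],[-0.6,0,0,-0.05,0,0,0],[-0.6,0,0,-0.03,0,0,0],[-0.6,0,0,0,0,0,0],[-0.6,0,0,0,0,0,0]]]'
python3 - <<'E'
from h import *
s,p=look("bottle_mid",.072,.14); topblob(p,.13,.15,(.617,.212),.05)
p=grab_frame("side")
for n,z in dict(beaker=0,cylinder=0,bottle_mid=.072,jar_mid=.043,flat_flask_mid=.046,dropper_mid=.048).items():
    for d in tip_of(p,n)[:2]: print(n,round(d["confidence"],2),np.round(d["position"]),world(p,*d["position"],z).round(3))
save(p,"side2")
E
```

```text
clock: 35.3
position: [0.6177, 0.2128, 0.1027]
tool_rot: [3.142, 0.0, 1.571]
force: [-0.2, -0.1, 0.2]
grip_width: 0.0681
finger_force: 0.0
clock: 36.0
position: [0.6177, 0.2129, 0.2738]
tool_rot: [3.14, -0.001, 1.571]
force: [0.6, 0.2, -0.4]
grip_width: 0.0684
finger_force: 0.0
tcp [0.6177 0.2129 0.2738] yaw [179.9  -0.   90. ] t 36.0
outline 0.7 [222. 165.  87.  75.] ctr 543,255 size 57x62 long axis 173.1
outline 0.67 [321. 206.  75.  93.] ctr 617,224 size 54x72 long axis 90.0
blob 3459 ctr 617,213 size 51x51 long 87.8 z 0.139
beaker 0.8 [291. 216.] [0.518 0.238 0.   ]
beaker 0.49 [301. 304.] [ 0.448 -0.072 -0.   ]
cylinder 0.62 [356. 344.] [ 0.523 -0.217 -0.   ]
cylinder 0.57 [300. 292.] [ 0.457 -0.035  0.   ]
bottle_mid 0.78 [327. 195.] [0.61  0.205 0.072]
jar_mid 0.81 [274. 159.] [0.537 0.462 0.043]
jar_mid 0.67 [379. 246.] [0.67  0.004 0.043]
flat_flask_mid 0.89 [241. 202.] [0.398 0.285 0.046]
flat_flask_mid 0.72 [304. 307.] [ 0.44  -0.121  0.046]
dropper_mid 0.75 [300. 289.] [ 0.447 -0.069  0.048]
```

View pics/side2.png

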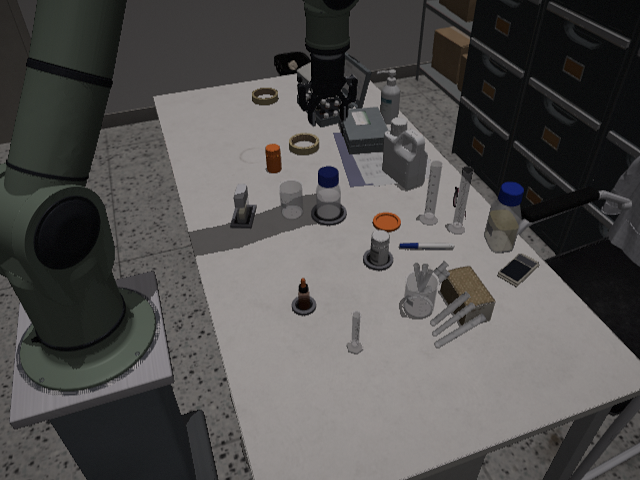

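All four containers stand upright in their trays: bottle (328,195), jar (379,247), dropper (303,293), flask (241,205). Beaker (291,200) and cylinder (356,333) are where they were.

```bash
python3 -c "
from workcell import *
print(job_done())"
```

```text
the job is handed in; nothing more can be done
None
```

The four containers are each upright in their matching tray, the beaker and measuring cylinder were left where they stood, and the job is handed in (about 36 s on the robot clock); the hand-in returned no verdict.

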